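# Reverse the row of tasting bottles

### The arm

A 7-joint arm with a two-finger parallel gripper is mounted at the origin on the work surface. World frame = base frame: x ahead of the robot, y to its left, z up, the work surface at z = 0. Lengths are in m, angles in rad, forces in N, time in s.
With the tool pointing down it reaches from about 0.425 to 0.925 m from the base axis. Payload 6.8 kg.
Tool frame: the origin (TCP) lies on the centre line of the jaws, within the pads' length; the fingertips stand 17 mm ahead of it and the grasp point (between the pads) lies 2 mm behind it; z points along the fingers, x is the direction in which the jaws open and shut, and the axes are right-handed (so a half turn about z gives the same grasp; the last joint's range is limited). The gripper opens to 85 mm and grips with 20 to 120 N. Pads are 22 mm wide; open, the fingers measure 114 mm over their backs; the gripper's body (76 mm by 85 mm) begins 54 mm behind the grasp point. The pads swing forward as they close: fully open they stand 13 mm farther back than shut.
Start: joints at [1.19, 0.477, 0.022, 1.555, -0.011, 1.109, -0.083], TCP at [0.182, -0.65, 0.248] pointing down, gripper open.
Joint ranges: [-2.96, 2.96], [-0.34, 2.1], [-1.41, 1.46], [0.24, 2.44], [-1.37, 4.51], [0.17, 1.92], [-2.96, 2.96]. Speed limits (rad/s): [2.39, 2.39, 3.14, 3.14, 3.14, 3.14, 3.14].

### API

Orientations are given as a unit quaternion [w, x, y, z].
In Python, from station import status, read_camera, camera_model, bot gives the robot as it stands.
- The arm moves only by the tool arm_command, never from a script. Its argument "series" is a list of rows, each a list of 3 entries, a list of its own where there are three numbers: the finger opening in mm, from 0 to 85.4, then the shift along the tool's x, y, z in mm, then the turn about the tool's z in rad. In form: [[gripper, [dx, dy, dz], roll], ...]. A call has 1 to 8 rows; each row is the pose to reach, as a shift and turn from the pose commanded when the call began, along the tool's axes at that moment; what a row does not reach only later rows make up. A row lasts 1/8 s, in which the tool goes at most 62.5 mm and 10.7 degrees, less where a joint would pass 70% of its speed; a pose out of reach is approached as far as the arm can. A call with a gripper value outside its range is refused whole. The fingers move at their own pace and stop on an object; "squeeze" is the grip in N (left out, the last holds). Time passes only in rows, so rows that repeat a pose let the fingers close. It gives the time, the measured TCP pose, the force and the opening at its end, in the units of the state.
- status.get_obs(): the state, without advancing time (a new reading comes with each control period).
- read_camera(name): name is "scene" or "top" or "wrist"; returns the picture (420x560x3 uint8, blue, green, red); there is no depth.
- camera_model(name): a dict with "fov_y" (degrees; the focal length in pixels is half the picture's height over the tangent of half this angle, whatever the lens; pixels are square), "cx", "cy" (the principal point, pixels), "R" (3x3) and "t" (3): a world point X has camera coordinates R X + t. Camera axes: x right, y down, z forward; pixel columns grow to the right and rows downward; lengths in m; the calibration is good to about 2 mm. A picture is of the moment at which its call begins: read the wrist's pose just before it. camera_model takes no time and is no camera call; for the wrist camera it gives the pose at the moment of the call.
- bot.hand_in(): hands the job in, once; it reports no verdict.
The state is a dict: "t": time; "q": joint angles; "joint_vel": joint speeds; "joint_torque": joint torques, N m; "eef_pos": TCP position; "tool_rot": TCP orientation; "contact_force": force on the tool from outside, world axes, zero at the start; "torque": the same for the moment, N m; "gripper_width": opening from 0.0 (shut) to 1.0 (fully open).
Only numpy, scipy, OpenCV 4.12 (cv2) and the standard library are available. Lean on these libraries where they do the work, as an engineer would, in place of code of your own. Each camera call takes 0.05 s, during which the arm holds its last target.

### The job

Move the four little bottles from the sleeves on the black tray into the wooden rack, one per compartment, in reverse order: seen from the robot, the bottle that stood leftmost on the tray goes into the rack's rightmost compartment, and so on (the rack will be turned round to face the guests). Set each glass bottle down gently, standing upright on the compartment floor, never dropping one or tipping one over. Leave the book, the cassette and the cardboard ring where they are.

Things in the scene. Friction and masses are not known exactly. Their poses are not given: they have to be found in the camera images.
- bottle_red_center (a point): Small dark green glass bottle, red screw cap, red band on its white label; 110 g, 90 mm tall. Round body 42 mm across up to 50 mm above its foot; red cap 27 mm across from 62 to 90 mm above its foot (easy grip, jaws closing across the row). Point: on the bottle's axis, half-way up (45 mm above its foot); z up, its turn about z is of no account. At the start it stands in the red sleeve.
- bottle_yellow_center (a point): Small dark green glass bottle, yellow screw cap, yellow band on its white label; 110 g, 90 mm tall. Round body 42 mm across up to 50 mm above its foot; yellow cap 27 mm across from 62 to 90 mm above its foot (easy grip, jaws closing across the row). Point: on the bottle's axis, half-way up (45 mm above its foot); z up, its turn about z is of no account. At the start it stands in the yellow sleeve.
- bottle_green_center (a point): Small dark green glass bottle, green screw cap, green band on its white label; 110 g, 90 mm tall. Round body 42 mm across up to 50 mm above its foot; green cap 27 mm across from 62 to 90 mm above its foot (easy grip, jaws closing across the row). Point: on the bottle's axis, half-way up (45 mm above its foot); z up, its turn about z is of no account. At the start it stands in the green sleeve.
- bottle_blue_center (a point): Small dark green glass bottle, blue screw cap, blue band on its white label; 110 g, 90 mm tall. Round body 42 mm across up to 50 mm above its foot; blue cap 27 mm across from 62 to 90 mm above its foot (easy grip, jaws closing across the row). Point: on the bottle's axis, half-way up (45 mm above its foot); z up, its turn about z is of no account. At the start it stands in the blue sleeve.
- sleeve_red: Red square open-topped sleeve, fixed on the black tray, in which the red bottle stands at the start: 60 x 60 mm outside, 52 x 52 mm inside, 26 mm tall, floor 4 mm thick. Origin: centre of its underside, 6 mm above the table. Its axes are parallel to the tray's. It stays where it is and so keeps showing where its bottle began in the row.
- sleeve_yellow: Yellow square open-topped sleeve, fixed on the black tray, in which the yellow bottle stands at the start: 60 x 60 mm outside, 52 x 52 mm inside, 26 mm tall, floor 4 mm thick. Origin: centre of its underside, 6 mm above the table. Its axes are parallel to the tray's. It stays where it is and so keeps showing where its bottle began in the row.
- sleeve_green: Green square open-topped sleeve, fixed on the black tray, in which the green bottle stands at the start: 60 x 60 mm outside, 52 x 52 mm inside, 26 mm tall, floor 4 mm thick. Origin: centre of its underside, 6 mm above the table. Its axes are parallel to the tray's. It stays where it is and so keeps showing where its bottle began in the row.
- sleeve_blue: Blue square open-topped sleeve, fixed on the black tray, in which the blue bottle stands at the start: 60 x 60 mm outside, 52 x 52 mm inside, 26 mm tall, floor 4 mm thick. Origin: centre of its underside, 6 mm above the table. Its axes are parallel to the tray's. It stays where it is and so keeps showing where its bottle began in the row.
- tray: Fixed black plastic tray, 74 x 264 x 12 mm (floor 6 mm thick), carrying the row of four sleeves, whose centres lie at y = -96, -32, 32 and 96 mm along it, x = 0. Origin: centre of its underside, on the table; y runs along the row, to the left as seen from the robot (yaw within 0.35 rad), x away from the robot, z up.
- rack: Fixed wooden rack, 68 x 260 x 30 mm: a row of four empty open-topped compartments, 60 mm square inside (walls 4 mm thick, 30 mm tall, partitions 26 mm; floor 4 mm thick), centres at y = -96, -32, 32, 96 mm, x = 0. Origin: centre of its underside, on the table; y runs along the row, to the robot's left (yaw within 0.35 rad), z up. It may stand left or right of the tray.

How it is judged:
At the end, for the whole second after the job is handed in: Each bottle stands upright (within 0.1 rad) and still on the floor of the rack compartment that mirrors its starting place (tray row y becomes rack row -y): its axis within 13 mm of the compartment's centre along and across the rack, its centre 43 to 55 mm above the rack's underside, released (((y of sleeve_red in the frame of tray between -0.116 and -0.076 m and y of bottle_red_center in the frame of rack between 0.083 and 0.109 m) or (y of sleeve_red in the frame of tray between -0.052 and -0.012 m and y of bottle_red_center in the frame of rack between 0.019 and 0.045 m) or (y of sleeve_red in the frame of tray between 0.012 and 0.052 m and y of bottle_red_center in the frame of rack between -0.045 and -0.019 m) or (y of sleeve_red in the frame of tray between 0.076 and 0.116 m and y of bottle_red_center in the frame of rack between -0.109 and -0.083 m)) and x of bottle_red_center in the frame of rack between -0.013 and 0.013 m and z of bottle_red_center in the frame of rack between 0.043 and 0.055 m and angle between each of bottle_red_center, bottle_yellow_center, bottle_green_center, bottle_blue_center's own z axis and vertical below 0.1 rad and linear speed of each of bottle_red, bottle_yellow, bottle_green, bottle_blue below 0.02 m/s and ((y of sleeve_yellow in the frame of tray between -0.116 and -0.076 m and y of bottle_yellow_center in the frame of rack between 0.083 and 0.109 m) or (y of sleeve_yellow in the frame of tray between -0.052 and -0.012 m and y of bottle_yellow_center in the frame of rack between 0.019 and 0.045 m) or (y of sleeve_yellow in the frame of tray between 0.012 and 0.052 m and y of bottle_yellow_center in the frame of rack between -0.045 and -0.019 m) or (y of sleeve_yellow in the frame of tray between 0.076 and 0.116 m and y of bottle_yellow_center in the frame of rack between -0.109 and -0.083 m)) and x of bottle_yellow_center in the frame of rack between -0.013 and 0.013 m and z of bottle_yellow_center in the frame of rack between 0.043 and 0.055 m and ((y of sleeve_green in the frame of tray between -0.116 and -0.076 m and y of bottle_green_center in the frame of rack between 0.083 and 0.109 m) or (y of sleeve_green in the frame of tray between -0.052 and -0.012 m and y of bottle_green_center in the frame of rack between 0.019 and 0.045 m) or (y of sleeve_green in the frame of tray between 0.012 and 0.052 m and y of bottle_green_center in the frame of rack between -0.045 and -0.019 m) or (y of sleeve_green in the frame of tray between 0.076 and 0.116 m and y of bottle_green_center in the frame of rack between -0.109 and -0.083 m)) and x of bottle_green_center in the frame of rack between -0.013 and 0.013 m and z of bottle_green_center in the frame of rack between 0.043 and 0.055 m and ((y of sleeve_blue in the frame of tray between -0.116 and -0.076 m and y of bottle_blue_center in the frame of rack between 0.083 and 0.109 m) or (y of sleeve_blue in the frame of tray between -0.052 and -0.012 m and y of bottle_blue_center in the frame of rack between 0.019 and 0.045 m) or (y of sleeve_blue in the frame of tray between 0.012 and 0.052 m and y of bottle_blue_center in the frame of rack between -0.045 and -0.019 m) or (y of sleeve_blue in the frame of tray between 0.076 and 0.116 m and y of bottle_blue_center in the frame of rack between -0.109 and -0.083 m)) and x of bottle_blue_center in the frame of rack between -0.013 and 0.013 m and z of bottle_blue_center in the frame of rack between 0.043 and 0.055 m); the robot touches nothing.
It fails at once if a bottle is tipped over (more than 0.6 rad) (angle between any of bottle_red_center, bottle_yellow_center, bottle_green_center, bottle_blue_center's own z axis and vertical above 0.6 rad).
It fails at once if a bottle is dropped (faster than 0.6 m/s with its centre less than 70 mm above the table, a fall of some 20 mm) ((height (world z) of bottle_red_center below 0.07 m and linear speed of bottle_red above 0.6 m/s) or (height (world z) of bottle_yellow_center below 0.07 m and linear speed of bottle_yellow above 0.6 m/s) or (height (world z) of bottle_green_center below 0.07 m and linear speed of bottle_green above 0.6 m/s) or (height (world z) of bottle_blue_center below 0.07 m and linear speed of bottle_blue above 0.6 m/s)).
It fails at once if the book, the cassette or the cardboard ring is moved more than 30 mm (distance of any of book, cassette, tape from where it was at the start of the episode above 0.03 m).
It also fails if it takes over 120 s, if anything falls off the work surface, if the arm or the gripper's body presses on something with over 40 N, if the wrist force passes 120 N, or if a joint passes its speed limit or range.

## Working session

There is one attempt and no reset: what is moved stays moved. The work goes in short steps, Python scripts to look and compute and a tool call to move; the robot and the scene stay as the last step left them, time stands still between calls to the robot, and variables do not carry over. Pictures are saved under pics/ and viewed, and the job is handed in when it is done.

Besides the shell and the picture viewer there is one more tool, called after "Call:" by a JSON object that holds its "op" and its "data", one argument or row to a line. arm_command: Moves the arm, as the interface text tells. Its arguments: {"type":"object","properties":{"series":{"type":"array"},"squeeze":{"type":"number"}},"required":["series"]}

```bash
mkdir -p pics; ls; python3 - <<'E'
from station import status, read_camera, camera_model, bot
import cv2
o=status.get_obs()
for k in o: print(k,o[k])
for n in("scene","top","wrist"):
    m=camera_model(n); print(n,m)
    cv2.imwrite(f"pics/{n}0.png",read_camera(n))
E
```

```text
pics
t 0.0
q [ 1.18988384  0.47780502  0.02235595  1.5564455  -0.01153245  1.10931037
 -0.08309599]
joint_vel [-3.23415306e-04 -3.92001378e-05 -9.78182963e-04  7.30490473e-04
 -7.66905744e-04  3.88440505e-03  1.01848469e-03]
joint_torque [ 6.95931249e-04 -5.96446359e+01  1.60811082e+00 -2.81195712e+01
  1.24722230e-02  9.30440932e-03 -2.54498178e-05]
eef_pos [ 0.18170793 -0.64949839  0.24732522]
tool_rot [-5.08954895e-04  7.96692160e-01 -6.04384609e-01 -7.66502642e-04]
contact_force [-0.87065497  0.59711356 -0.31721584]
torque [0.01482484 0.02772135 0.01493344]
gripper_width 1.0016949112959055
scene {'fov_y': 57.521477542354724, 'cx': 279.7857828799812, 'cy': 211.4966274295155, 'R': array([[-0.73245709,  0.68070026,  0.01240047],
       [ 0.57613051,  0.62943535, -0.52142572],
       [-0.36273992, -0.37477768, -0.85320657]]), 't': array([ 0.38961431, -0.26675008,  1.00993831])}
top {'fov_y': 46.86249828260677, 'cx': 277.6151449139513, 'cy': 209.75124641966949, 'R': array([[-0.01312794, -0.99989365, -0.00635235],
       [-0.98267259,  0.01407597, -0.18481464],
       [ 0.18488439,  0.00381605, -0.98275287]]), 't': array([0.00719193, 0.54577886, 1.10728744])}
wrist {'fov_y': 70.58511675915402, 'cx': 279.1026376218329, 'cy': 216.64168228214083, 'R': array([[ 0.26945121, -0.96301111, -0.00237597],
       [-0.90971862, -0.25534778,  0.32742868],
       [-0.31592415, -0.08606459, -0.94487291]]), 't': array([-0.67226153, -0.04208183,  0.38079834])}
```

View pics/top0.png

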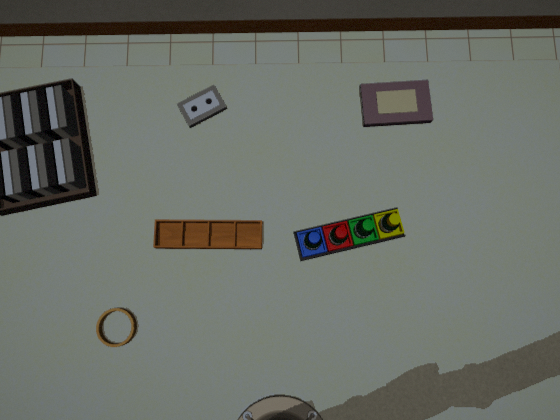

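View pics/scene0.png

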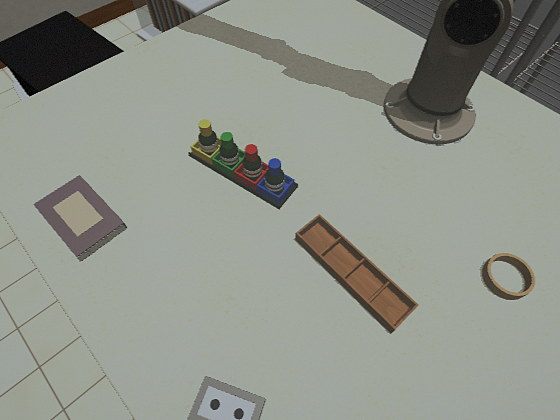

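View pics/wrist0.png

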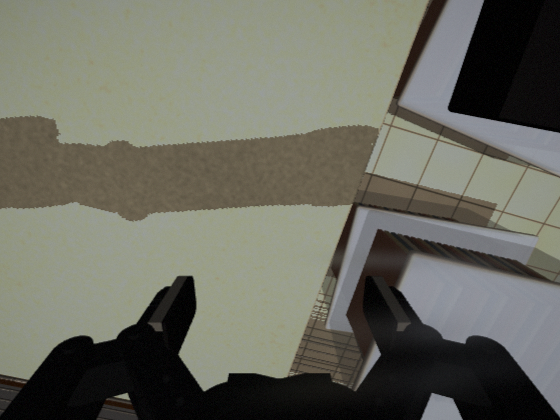

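```bash
cat > h.py <<'E'
import numpy as np, cv2
from station import status, read_camera, camera_model, bot
def K(m,shape=(420,560)):
    f=shape[0]/2/np.tan(np.radians(m["fov_y"])/2); return f
def cast(m,uv,z):
    uv=np.atleast_2d(uv).astype(float); f=K(m)
    d=np.c_[(uv[:,0]-m["cx"])/f,(uv[:,1]-m["cy"])/f,np.ones(len(uv))]@m["R"]
    c=-m["R"].T@m["t"]; return c+d*((z-c[2])/d[:,2])[:,None]
def proj(m,X):
    p=np.atleast_2d(X)@m["R"].T+m["t"]; f=K(m)
    return np.c_[m["cx"]+f*p[:,0]/p[:,2], m["cy"]+f*p[:,1]/p[:,2]]
E
python3 - <<'E'
from h import *
for n in("top","scene"):
    m=camera_model(n); print(n,"cam at",-m["R"].T@m["t"])
    im=cv2.imread(f"pics/{n}0.png"); hsv=cv2.cvtColor(im,cv2.COLOR_BGR2HSV)
    big=cv2.resize(im,None,fx=4,fy=4,interpolation=cv2.INTER_CUBIC)
    if n=="top": cr=big[195*4:265*4,145*4:415*4]; cr=cv2.resize(cr,(800,int(800*70/270)))
    else: cr=big[110*4:340*4,180*4:420*4]; cr=cv2.resize(cr,(626,600))
    cv2.imwrite(f"pics/{n}0c.png",cr)
    H,S,V=cv2.split(hsv)
    mk=((H<25)&(S>90)&(V>40)).astype(np.uint8)*255
    roi=np.zeros_like(mk)
    if n=="top": roi[205:262,145:275]=255
    else: roi[205:340,285:425]=255
    cs,_=cv2.findContours(mk&roi,cv2.RETR_EXTERNAL,cv2.CHAIN_APPROX_NONE)
    c=max(cs,key=cv2.contourArea)
    r=cv2.minAreaRect(c); print("rack px",r,cv2.boundingRect(c))
    P=cast(m,c[:,0,:],0.03)[:,:2]
    r=cv2.minAreaRect((P*1000).astype(np.float32)); print("rack@30",r, cv2.boxPoints(r).tolist())
    for name,lo,hi in(("blue",100,130),("red",-6,6),("green",45,75),("yellow",22,36)):
        hh=H.astype(int); hh[hh>170]-=180
        mk=((hh>=lo)&(hh<=hi)&(S>120)&(V>60)).astype(np.uint8)*255
        roi=np.zeros_like(mk)
        if n=="top": roi[200:265,285:415]=255
        else: roi[110:215,180:305]=255
        mk&=roi
        k,lab,st,ce=cv2.connectedComponentsWithStats(mk)
        print(name,[(s.tolist(),c.round(1).tolist()) for s,c in zip(st[1:],ce[1:]) if s[4]>8])
E
```

```text
top cam at [ 0.33169617 -0.00471667  1.18910351]
rack px ((207.49996948242188, 234.0), (108.99998474121094, 27.999996185302734), -0.0) (153, 220, 110, 29)
rack@30 ((492.7929382324219, 169.37985229492188), (261.9650573730469, 68.16273498535156), 89.1872787475586) [[456.85711669921875, 38.8939208984375], [525.012939453125, 37.927093505859375], [528.728759765625, 299.86578369140625], [460.57293701171875, 300.8326110839844]]
blue [([297, 227, 30, 30, 497], [311.5, 241.4])]
red [([323, 221, 30, 30, 463], [337.5, 234.9])]
green [([349, 215, 30, 30, 404], [363.7, 229.4])]
yellow [([374, 209, 30, 30, 411], [389.4, 223.0])]
scene cam at [0.80540356 0.2811937  0.71776425]
rack px ((357.0000305175781, 269.0000305175781), (137.1787109375, 35.35533905029297), 45.0) (296, 214, 122, 117)
rack@30 ((492.8128356933594, 167.64991760253906), (259.5018615722656, 70.530029296875), 87.99076843261719) [[453.0203857421875, 39.21516418457031], [523.5070190429688, 36.74235534667969], [532.6052856445312, 296.08465576171875], [462.11865234375, 298.5574951171875]]
blue [([269, 158, 12, 10, 92], [274.3, 163.1]), ([257, 174, 37, 24, 149], [277.0, 186.2])]
red [([245, 144, 12, 10, 92], [250.7, 148.7]), ([234, 162, 35, 22, 139], [250.9, 173.1])]
green [([221, 132, 12, 9, 70], [226.4, 136.1]), ([237, 148, 8, 6, 11], [241.1, 150.5]), ([212, 152, 9, 10, 21], [215.8, 157.1]), ([231, 157, 13, 13, 34], [237.3, 163.2]), ([220, 162, 10, 7, 13], [224.4, 165.1])]
yellow [([199, 120, 12, 8, 79], [204.3, 123.7]), ([191, 140, 30, 18, 89], [203.2, 149.5])]
```

View pics/top0c.png

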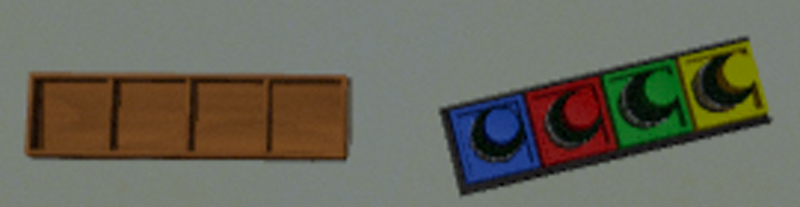

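```bash
python3 - <<'E'
from h import *
for n in("top","scene"):
    m=camera_model(n); im=cv2.imread(f"pics/{n}0.png")
    H,S,V=cv2.split(cv2.cvtColor(im,cv2.COLOR_BGR2HSV))
    # tray + sleeves blob vs. light table
    mk=((V<90)|(S>110)).astype(np.uint8)*255
    roi=np.zeros_like(mk)
    if n=="top": roi[200:268,282:418]=255
    else: roi[105:215,180:305]=255
    cs,_=cv2.findContours(mk&roi,cv2.RETR_EXTERNAL,cv2.CHAIN_APPROX_NONE)
    c=max(cs,key=cv2.contourArea)
    if n=="top":
        P=cast(m,c[:,0,:],0.012)[:,:2]
        r=cv2.minAreaRect((P*1000).astype(np.float32)); print("tray@12",r,cv2.boxPoints(r).tolist())
        hh=H.astype(int); hh[hh>170]-=180
        for name,lo,hi in(("blue",100,130),("red",-6,6),("green",45,75),("yellow",22,36)):
            q=((hh>=lo)&(hh<=hi)&(S>120)&(V>60)).astype(np.uint8)*255&roi
            P=cast(m,cv2.findNonZero(q)[:,0],0.032)[:,:2]
            print(name,cv2.minAreaRect((P*1000).astype(np.float32)))
    else:
        for name,uv in dict(blue=(274.3,163.1),red=(250.7,148.7),green=(226.4,136.1),yellow=(204.3,123.7)).items():
            print(name,"cap @ z 89",(cast(m,uv,0.087)[0,:2]*1000).round(1))
E
```

```text
tray@12 ((491.4050598144531, -173.58969116210938), (75.49317932128906, 265.1753234863281), 12.492301940917969) [[425.8722839355469, -52.30594253540039], [483.2319641113281, -311.2032470703125], [556.9378662109375, -294.8734436035156], [499.5781555175781, -35.97613525390625]]
blue ((470.8890380859375, -80.57992553710938), (62.37485885620117, 61.44286346435547), 12.781235694885254)
red ((484.648681640625, -142.7581787109375), (61.935367584228516, 60.6717414855957), 12.56519889831543)
green ((498.3800964355469, -205.5469970703125), (60.95942687988281, 60.99626159667969), 12.587836265563965)
yellow ((512.1624755859375, -267.3498840332031), (61.803863525390625, 61.19197463989258), 12.449323654174805)
blue cap @ z 89 [464.9 -90.6]
red cap @ z 89 [ 475.8 -153.6]
green cap @ z 89 [ 491.7 -216.7]
yellow cap @ z 89 [ 505.1 -278.9]
```

View pics/scene0c.png

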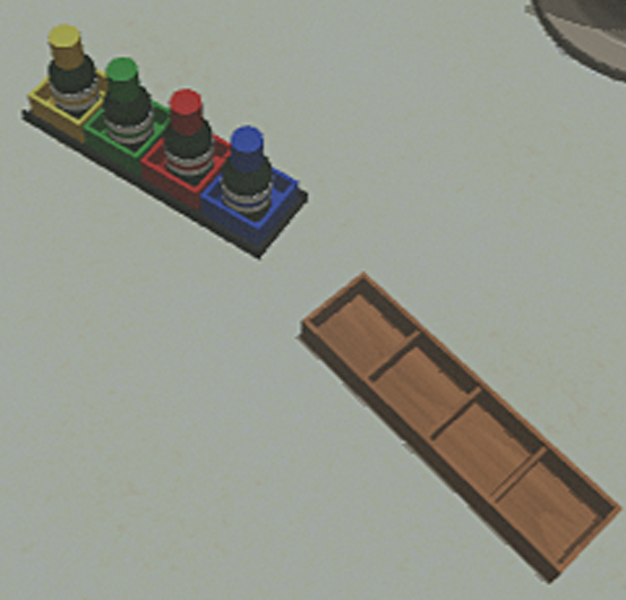

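```bash
cat >> h.py <<'E'
from scipy.spatial.transform import Rotation as Rn
RACK=(np.array([.4926,.1685]),-0.022); TRAY=(np.array([.4914,-.1738]),0.2185)
def row(fr,y,x=0.):
    c,a=fr; return c+np.array([np.cos(a)*x-np.sin(a)*y,np.sin(a)*x+np.cos(a)*y])
def plan(xyz,yaw,o=None):
    o=o or status.get_obs(); q=np.array(o["tool_rot"]); R=Rn.from_quat(q[[1,2,3,0]]).as_matrix()
    d=R.T@(np.array(xyz)-o["eef_pos"])*1000
    cur=np.arctan2(R[1,0],R[0,0]); roll=-((yaw-cur+np.pi/2)%np.pi-np.pi/2)
    print("t",round(o["t"],2),"pos",np.round(o["eef_pos"],4),"yaw %.3f tilt %.4f"%(cur,np.arccos(-R[2,2])),"q7 %.2f"%o["q"][6],"shift",d.round(1),"roll %.3f"%roll,"F",np.round(o["contact_force"],1),"g",round(o["gripper_width"],3))
E
python3 - <<'E'
from h import *
m=camera_model("scene")
for name,y,uv in(("blue",.096,(274.3,163.1)),("red",.032,(250.7,148.7)),("green",-.032,(226.4,136.1)),("yellow",-.096,(204.3,123.7))):
    print(name,"sleeve",row(TRAY,y).round(4),"cap",cast(m,uv,.1)[0].round(4), "rack",row(RACK,-y).round(4))
plan([*row(TRAY,.096),.2],.2185)
E
```

```text
blue sleeve [ 0.4706 -0.0801] cap [ 0.4719 -0.083   0.1   ] rack [0.4905 0.0725]
red sleeve [ 0.4845 -0.1426] cap [ 0.4826 -0.1447  0.1   ] rack [0.4919 0.1365]
green sleeve [ 0.4983 -0.205 ] cap [ 0.4982 -0.2065  0.1   ] rack [0.4933 0.2005]
yellow sleeve [ 0.5122 -0.2675] cap [ 0.5113 -0.2673  0.1   ] rack [0.4947 0.2645]
t 0.15 pos [ 0.1818 -0.6496  0.2475] yaw -1.298 tilt 0.0015 q7 -0.08 shift [-470.6 -431.6   48.2] roll -1.516 F [ 0.2 -0.4  0.7] g 1.001
```

Call:
{"op": "arm_command", "data": {
  "series": [
    [85, [-40, -40, 0], -0.15],
    [85, [-90, -80, 0], -0.33],
    [85, [-135, -125, 0], -0.5],
    [85, [-180, -165, 0], -0.68],
    [85, [-225, -205, 0], -0.85],
    [85, [-270, -250, 0], -1.02],
    [85, [-315, -290, 0], -1.2],
    [85, [-315, -290, 0], -1.2]
  ],
  "squeeze": 40
}}

```text
t: 1.15
eef_pos: [0.3784, -0.2642, 0.2486]
tool_rot: [-0.0, 0.999, -0.044, 0.0]
contact_force: [-0.2, -0.7, -0.3]
gripper_width: 0.997
```

```bash
python3 - <<'E'
from h import *
plan([*row(TRAY,.096),.2],.2185)
E
```

```text
t 1.15 pos [ 0.3784 -0.2642  0.2486] yaw -0.088 tilt 0.0011 q7 0.32 shift [  75.6 -191.4   48.8] roll -0.307 F [-0.2 -0.7 -0.3] g 0.997
```

Call:
{"op": "arm_command", "data": {
  "series": [
    [85, [19, -48, 0], -0.1],
    [85, [38, -96, 15], -0.2],
    [85, [57, -145, 30], -0.307],
    [85, [75.6, -191.4, 48.5], -0.307],
    [85, [75.6, -191.4, 48.5], -0.307]
  ]
}}

```text
t: 1.78
eef_pos: [0.4708, -0.0824, 0.1987]
tool_rot: [-0.001, 0.994, 0.107, -0.001]
contact_force: [-0.3, -0.9, 0.2]
gripper_width: 0.998
```

```bash
python3 - <<'E'
from h import *
plan([*row(TRAY,.096),.2],.2185)
m=camera_model("wrist"); im=read_camera("wrist"); 
for p in proj(m,[[*row(TRAY,y),.1] for y in(.096,.032)]): cv2.circle(im,tuple(p.round().astype(int).tolist()),3,(255,255,255),1)
cv2.imwrite("pics/w1.png",im)
E
```

```text
t 1.77 pos [ 0.4708 -0.0824  0.1987] yaw 0.214 tilt 0.0026 q7 0.08 shift [ 0.3 -2.3 -1.3] roll -0.005 F [-0.3 -0.9  0.2] g 0.998
```

View pics/w1.png

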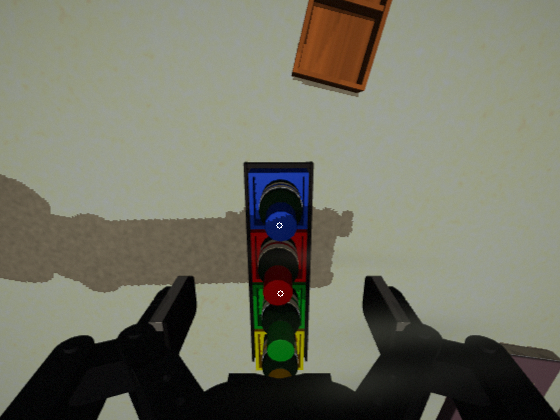

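Call:
{"op": "arm_command", "data": {
  "series": [
    [85, [0, 0, 30], 0],
    [85, [0, 0, 65], 0],
    [85, [0, 0, 95], 0],
    [85, [0, 0, 111], 0],
    [85, [0, 0, 111], 0],
    [20, [0, 0, 111], 0],
    [20, [0, 0, 111], 0],
    [20, [0, 0, 111], 0]
  ]
}}

```text
t: 2.82
eef_pos: [0.4707, -0.0856, 0.0895]
tool_rot: [0.0, 0.995, 0.104, 0.001]
contact_force: [0.8, 0.9, -0.0]
gripper_width: 0.368
```

Call:
{"op": "arm_command", "data": {
  "series": [
    [20, [0, 0, 0], 0],
    [20, [0, 0, 0], 0],
    [20, [0, 0, 0], 0],
    [20, [0, 0, 0], 0]
  ]
}}

```text
t: 3.32
eef_pos: [0.4707, -0.0855, 0.0894]
tool_rot: [0.0, 0.995, 0.104, 0.0]
contact_force: [-0.9, -1.2, 6.4]
gripper_width: 0.307
```

```bash
python3 - <<'E'
from h import *
plan([*row(TRAY,.096),.088],.2185)
print(status.get_obs()["gripper_width"]*85.4)
cv2.imwrite("pics/s2.png",cv2.resize(read_camera("scene")[80:340,150:500],None,fx=2,fy=2))
E
```

```text
t 3.33 pos [ 0.4707 -0.0855  0.0894] yaw 0.209 tilt 0.0010 q7 -0.06 shift [ 1.  -5.4  1.4] roll -0.009 F [-0.9 -1.2  6.4] g 0.307
26.25582306989737
```

View pics/s2.png

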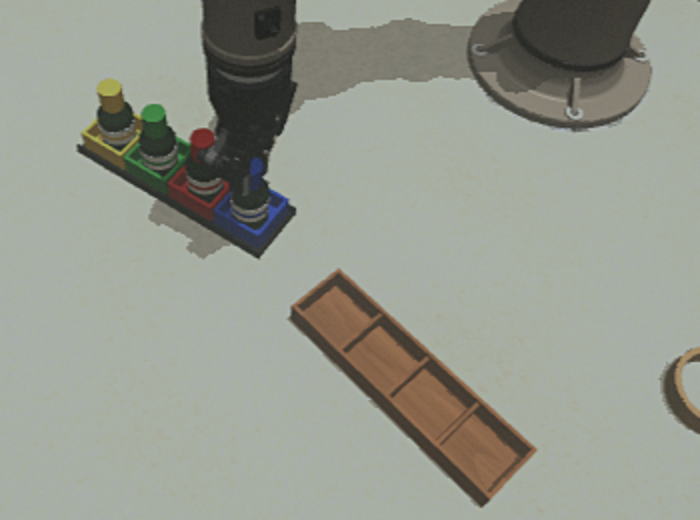

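Call:
{"op": "arm_command", "data": {
  "series": [
    [20, [0, 0, -10], 0],
    [20, [0, 0, -25], 0],
    [20, [0, 0, -45], 0],
    [20, [0, 0, -65], 0],
    [20, [0, 0, -85], 0],
    [20, [0, 0, -105], 0],
    [20, [0, 0, -120], 0],
    [20, [0, 0, -120], 0]
  ]
}}

```text
t: 4.38
eef_pos: [0.4709, -0.0856, 0.2101]
tool_rot: [0.0, 0.995, 0.104, 0.001]
contact_force: [0.7, -0.9, -1.1]
gripper_width: 0.305
```

```bash
python3 - <<'E'
from h import *
import numpy as np
o=status.get_obs(); plan([*row(RACK,-.096),.21],-.022,o)
m=camera_model("scene"); im=read_camera("scene")
for p in proj(m,[o["eef_pos"], o["eef_pos"]+np.array([0,.004,-.08])]): cv2.circle(im,tuple(p.round().astype(int).tolist()),2,(255,255,255),1)
cv2.imwrite("pics/s3.png",cv2.resize(im[60:260,150:400],None,fx=3,fy=3))
m=camera_model("wrist"); cv2.imwrite("pics/w3.png",read_camera("wrist"))
E
```

```text
t 4.38 pos [ 0.4709 -0.0856  0.2101] yaw 0.209 tilt 0.0026 q7 0.09 shift [  51.9 -150.6    0. ] roll 0.231 F [ 0.7 -0.9 -1.1] g 0.305
```

View pics/s3.png

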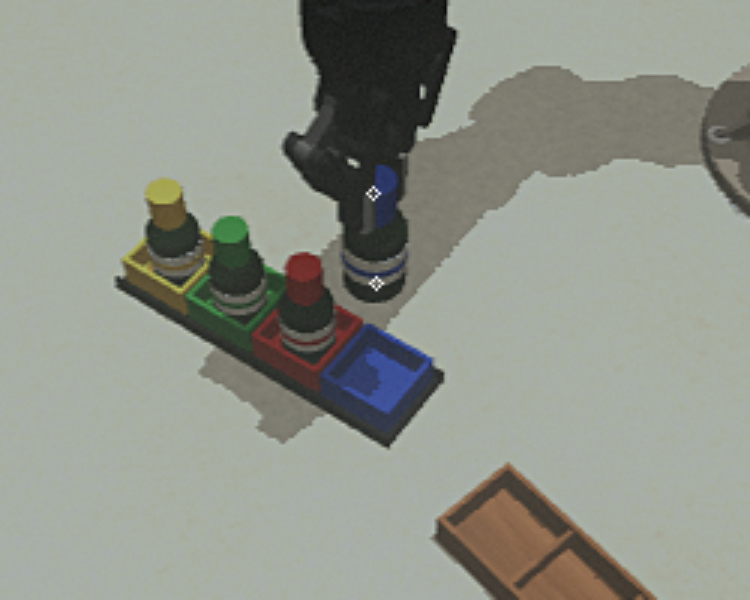

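View pics/w3.png

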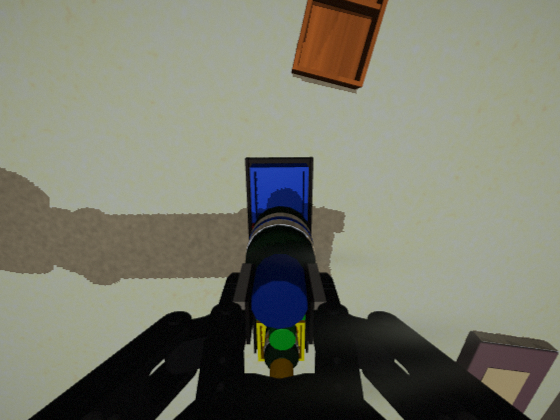

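```bash
cat >> h.py <<'E'
def held(lo,hi,dz=.0106):
    o=status.get_obs(); m=camera_model("wrist"); im=read_camera("wrist")
    H,S,V=cv2.split(cv2.cvtColor(im,cv2.COLOR_BGR2HSV)); H=H.astype(int); H[H>170]-=180
    mk=((H>=lo)&(H<=hi)&(S>110)&(V>40)).astype(np.uint8)*255; mk[:225]=0; mk[350:]=0; mk[:,:220]=0; mk[:,340:]=0
    cs,_=cv2.findContours(mk,cv2.RETR_EXTERNAL,cv2.CHAIN_APPROX_NONE); c=max(cs,key=cv2.contourArea)
    x,y,w,h=cv2.boundingRect(c); print("cap px",x,y,w,h, cv2.minEnclosingCircle(c))
    u,r=x+w/2,y+h/2
    P=cast(m,(u,r),o["eef_pos"][2]+dz)[0]; q=np.array(o["tool_rot"]); R=Rn.from_quat(q[[1,2,3,0]]).as_matrix()
    d=R.T@(P-o["eef_pos"])*1000; print("cap in tool mm",d.round(1), "proj of TCP axis",proj(m,o["eef_pos"]+[0,0,dz]))
E
python3 -c "
from h import *
held(95,135)"
```

```text
cap px 251 279 57 50 ((279.0, 303.96429443359375), 28.449323654174805)
cap in tool mm [  0.4  -4.9 -10.6] proj of TCP axis [[278.67849866 313.14631896]]
```

```bash
python3 -c "
from h import *
plan([.4906,.068,.2],-.022)"
```

```text
t 4.53 pos [ 0.4697 -0.0855  0.2082] yaw 0.209 tilt 0.0012 q7 0.09 shift [  52.3 -145.9    8.2] roll 0.231 F [ 0.1 -0.5 -1.2] g 0.301
```

Call:
{"op": "arm_command", "data": {
  "series": [
    [20, [7, -20, 0], 0.05],
    [20, [18, -50, 0], 0.1],
    [20, [29, -80, 0], 0.15],
    [20, [40, -110, 0], 0.2],
    [20, [49, -135, 4], 0.23],
    [20, [52, -146, 8], 0.23],
    [20, [52, -146, 8], 0.23],
    [20, [52, -146, 8], 0.23]
  ]
}}

```text
t: 5.52
eef_pos: [0.4906, 0.0668, 0.2005]
tool_rot: [0.0, 1.0, -0.011, -0.0]
contact_force: [0.4, -1.4, -0.9]
gripper_width: 0.302
```

```bash
python3 - <<'E'
from h import *
plan([.4906,.068,.084],-.022)
held(95,135)
m=camera_model("wrist"); im=read_camera("wrist")
cv2.imwrite("pics/w4.png",im)
E
```

```text
t 5.53 pos [0.4906 0.0668 0.2005] yaw -0.022 tilt 0.0011 q7 -0.49 shift [  0.   -1.3 116.5] roll -0.000 F [ 0.4 -1.4 -0.9] g 0.302
cap px 248 278 60 68 ((270.3611145019531, 312.6388854980469), 39.335330963134766)
cap in tool mm [ -0.7  -0.6 -10.6] proj of TCP axis [[279.48517305 313.20090644]]
```

View pics/w4.png

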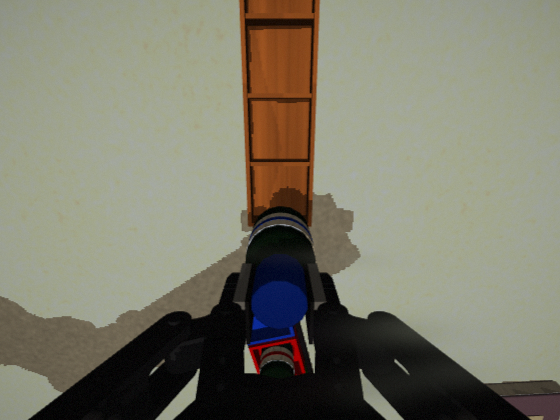

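```bash
python3 - <<'E'
from h import *
m=camera_model("wrist"); im=cv2.imread("pics/w4.png")
for y in(-.130,-.064,0,.064):
  for x in(-.034,.034):
    p=proj(m,[*row(RACK,y,x),.030 if abs(y)>.1 else .026])[0]
    print(y,x,p.round(1)); cv2.circle(im,tuple(p.round().astype(int).tolist()),2,(255,255,255),1)
cv2.imwrite("pics/w4b.png",cv2.resize(im[0:240,180:380],None,fx=2.5,fy=2.5))
E
```

```text
-0.13 -0.034 [246.9 227.5]
-0.13 0.034 [310.6 227.4]
-0.064 -0.034 [244.9 164.9]
-0.064 0.034 [312.4 164.8]
0 -0.034 [242.3  96.4]
0 0.034 [314.9  96.3]
0.064 -0.034 [239.2  16.7]
0.064 0.034 [317.8  16.6]
```

View pics/w4b.png

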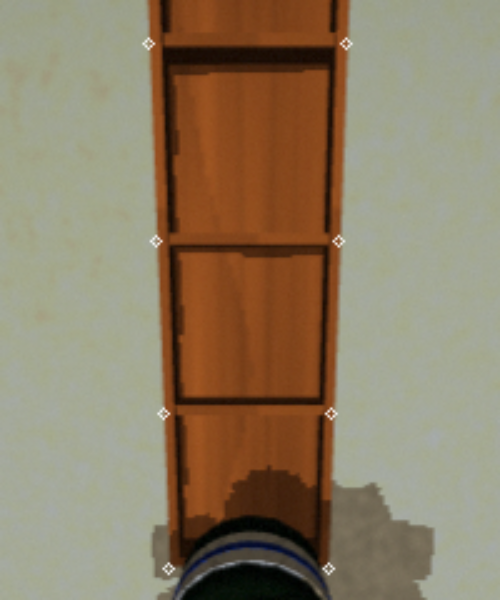

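Call:
{"op": "arm_command", "data": {
  "series": [
    [20, [1, -1, 25], 0],
    [20, [1, -1, 50], 0],
    [20, [1, -1, 75], 0],
    [20, [1, -1, 95], 0],
    [20, [1, -1, 105], 0],
    [20, [1, -1, 110], 0],
    [20, [1, -1, 113], 0],
    [20, [1, -1, 113], 0]
  ]
}}

```text
t: 6.62
eef_pos: [0.4921, 0.069, 0.0881]
tool_rot: [0.0, 1.0, -0.011, 0.0]
contact_force: [0.1, -0.1, -1.0]
gripper_width: 0.301
```

```bash
python3 - <<'E'
from h import *
plan([.4915,.068,.0835],-.022)
E
```

```text
t 6.62 pos [0.4921 0.069  0.0881] yaw -0.021 tilt 0.0006 q7 -0.63 shift [-0.6  1.1  4.6] roll 0.001 F [ 0.1 -0.1 -1. ] g 0.301
```

Creep down while watching the force.

Call:
{"op": "arm_command", "data": {
  "series": [
    [20, [0, 1, 1], 0],
    [20, [0, 1, 2], 0],
    [20, [0, 1, 3], 0],
    [20, [0, 1, 4], 0],
    [20, [0, 1, 4], 0]
  ]
}}

```text
t: 7.25
eef_pos: [0.4918, 0.0681, 0.0837]
tool_rot: [0.0, 1.0, -0.01, -0.0]
contact_force: [-0.8, 0.1, -0.8]
gripper_width: 0.301
```

```bash
python3 - <<'E'
from h import *
plan([.4915,.068,.0835],-.022)
E
```

```text
t 7.25 pos [0.4918 0.0681 0.0837] yaw -0.021 tilt 0.0001 q7 -0.63 shift [-0.3  0.1  0.2] roll 0.001 F [-0.8  0.1 -0.8] g 0.301
```

Call:
{"op": "arm_command", "data": {
  "series": [
    [20, [0, 0, 1], 0],
    [20, [0, 0, 1.5], 0],
    [20, [0, 0, 1.5], 0]
  ]
}}

```text
t: 7.62
eef_pos: [0.4923, 0.0683, 0.0833]
tool_rot: [0.0, 1.0, -0.01, 0.0]
contact_force: [-2.6, -0.6, 11.1]
gripper_width: 0.302
```

```bash
python3 - <<'E'
from h import *
plan([.4915,.068,.0835],-.022)
cv2.imwrite("pics/s5.png",cv2.resize(read_camera("scene")[100:340,150:420],None,fx=2.5,fy=2.5))
E
```

```text
t 7.62 pos [0.4923 0.0683 0.0833] yaw -0.021 tilt 0.0009 q7 -0.63 shift [-0.8  0.3 -0.2] roll 0.001 F [-2.6 -0.6 11.1] g 0.302
```

View pics/s5.png

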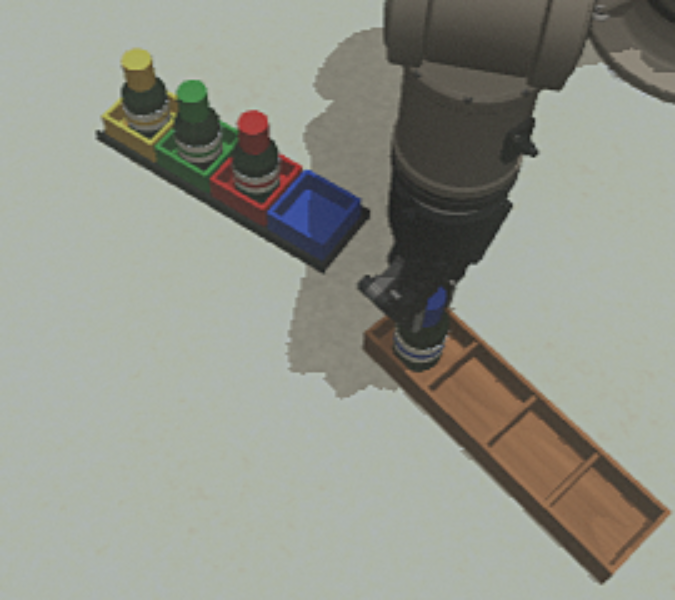

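Call:
{"op": "arm_command", "data": {
  "series": [
    [20, [0, 0, -0.7], 0],
    [60, [0, 0, -1], 0],
    [80, [0, 0, -1], 0],
    [80, [0, 0, -1], 0],
    [80, [0, 0, -20], 0],
    [80, [0, 0, -50], 0],
    [80, [0, 0, -100], 0],
    [80, [0, 0, -120], 0]
  ]
}}

```text
t: 8.68
eef_pos: [0.493, 0.0686, 0.2049]
tool_rot: [-0.0, 1.0, -0.01, 0.002]
contact_force: [0.4, 0.2, -0.4]
gripper_width: 0.936
```

```bash
python3 - <<'E'
from h import *
plan([.4831,-.1434,.2],.2185)
cv2.imwrite("pics/w6.png",read_camera("wrist"))
E
```

```text
t 8.68 pos [0.493  0.0686 0.2049] yaw -0.021 tilt 0.0037 q7 -0.49 shift [ -5.5 212.1   4.7] roll -0.239 F [ 0.4  0.2 -0.4] g 0.936
```

View pics/w6.png

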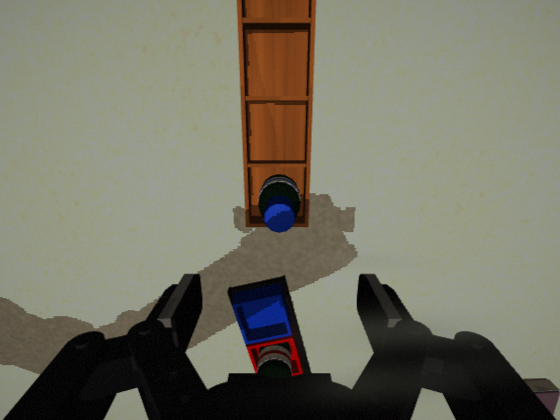

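Call:
{"op": "arm_command", "data": {
  "series": [
    [80, [-1, 40, 0], -0.05],
    [80, [-2, 90, 0], -0.1],
    [80, [-3, 140, 0], -0.17],
    [80, [-5, 190, 2], -0.239],
    [80, [-5.5, 212, 4], -0.239],
    [80, [-5.5, 212, 4], -0.239],
    [80, [-5.5, 212, 4], -0.239]
  ]
}}

```text
t: 9.6
eef_pos: [0.4819, -0.1423, 0.198]
tool_rot: [-0.0, 0.994, 0.109, -0.0]
contact_force: [0.0, -0.2, 0.8]
gripper_width: 0.936
```

```bash
python3 - <<'E'
from h import *
plan([.4835,-.1436,.0895],.2185)
m=camera_model("wrist"); im=read_camera("wrist"); 
for p in proj(m,[[*row(TRAY,.032),.1],[.4826,-.1447,.1]]): cv2.circle(im,tuple(p.round().astype(int).tolist()),3,(255,255,255),1)
cv2.imwrite("pics/w7.png",im)
E
```

```text
t 9.6 pos [ 0.4819 -0.1423  0.198 ] yaw 0.219 tilt 0.0008 q7 0.19 shift [  1.3   1.7 108.5] roll 0.001 F [ 0.  -0.2  0.8] g 0.936
```

View pics/w7.png

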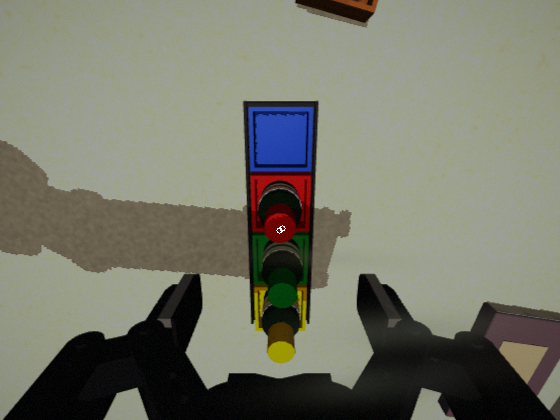

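Call:
{"op": "arm_command", "data": {
  "series": [
    [80, [1, 1.5, 35], 0],
    [80, [1, 1.5, 70], 0],
    [80, [1, 1.5, 95], 0],
    [80, [1, 1.5, 108], 0],
    [80, [1, 1.5, 108], 0],
    [20, [1, 1.5, 108], 0],
    [20, [1, 1.5, 108], 0],
    [20, [1, 1.5, 108], 0]
  ]
}}

```text
t: 10.65
eef_pos: [0.4835, -0.1452, 0.091]
tool_rot: [0.0, 0.994, 0.109, 0.0]
contact_force: [-5.6, 0.2, 17.6]
gripper_width: 0.305
```

Call:
{"op": "arm_command", "data": {
  "series": [
    [20, [0, 0, 0], 0],
    [20, [0, 0, 0], 0],
    [20, [0, 0, 0], 0],
    [20, [0, 0, 0], 0]
  ]
}}

```text
t: 11.15
eef_pos: [0.4835, -0.1452, 0.091]
tool_rot: [0.0, 0.994, 0.109, 0.0]
contact_force: [-1.4, 0.0, 7.0]
gripper_width: 0.297
```

```bash
python3 - <<'E'
from h import *
plan([.4835,-.1436,.0895],.2185)
E
```

```text
t 11.15 pos [ 0.4835 -0.1452  0.091 ] yaw 0.218 tilt 0.0010 q7 0.07 shift [ 0.3 -1.6  1.5] roll -0.001 F [-1.4  0.   7. ] g 0.297
```

Call:
{"op": "arm_command", "data": {
  "series": [
    [20, [0, 0, -10], 0],
    [20, [0, 0, -25], 0],
    [20, [0, 0, -45], 0],
    [20, [0, 0, -65], 0],
    [20, [0, 0, -85], 0],
    [20, [0, 0, -105], 0],
    [20, [0, 0, -120], 0],
    [20, [0, 0, -120], 0]
  ]
}}

```text
t: 12.15
eef_pos: [0.4839, -0.1451, 0.2117]
tool_rot: [0.001, 0.994, 0.109, 0.001]
contact_force: [-0.0, -0.0, -0.5]
gripper_width: 0.303
```

Call:
{"op": "arm_command", "data": {
  "series": [
    [20, [6, -25, 0], 0.03],
    [20, [19, -75, 0], 0.1],
    [20, [32, -125, 0], 0.16],
    [20, [45, -175, 0], 0.24],
    [20, [58, -225, 0], 0.24],
    [20, [66, -258, 0], 0.24],
    [20, [69.8, -271.5, 5], 0.24],
    [20, [69.8, -271.5, 5], 0.24]
  ]
}}

```text
t: 13.15
eef_pos: [0.492, 0.1349, 0.2042]
tool_rot: [0.0, 1.0, -0.011, -0.001]
contact_force: [-0.4, -0.3, -1.1]
gripper_width: 0.305
```

```bash
python3 - <<'E'
from h import *
plan([.4929,.135,.085],-.022)
held(-8,8,.009)
m=camera_model("wrist"); im=read_camera("wrist")
for y in(-.064,0,.064):
  for x in(-.034,.034):
    p=proj(m,[*row(RACK,y,x),.026])[0]
    cv2.circle(im,tuple(p.round().astype(int).tolist()),2,(255,255,255),1)
cv2.imwrite("pics/w8.png",im)
E
```

```text
t 13.15 pos [0.492  0.1349 0.2042] yaw -0.021 tilt 0.0021 q7 -0.64 shift [  1.1  -0.2 119.2] roll 0.001 F [-0.4 -0.3 -1.1] g 0.305
cap px 251 255 56 74 ((278.9908752441406, 291.3906555175781), 36.73141860961914)
cap in tool mm [ -0.2 -10.2  -9. ] proj of TCP axis [[279.42055486 311.02006399]]
```

View pics/w8.png

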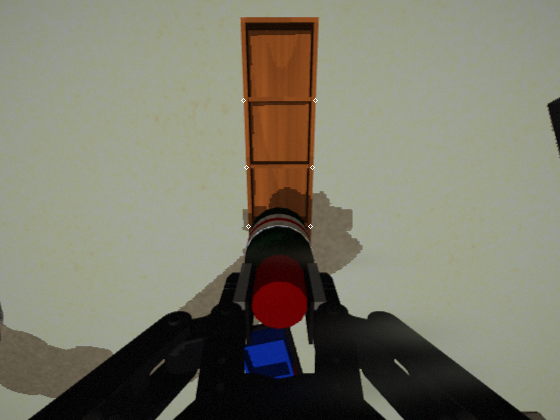

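Call:
{"op": "arm_command", "data": {
  "series": [
    [20, [1, 1, 25], 0],
    [20, [1, 1, 50], 0],
    [20, [1, 1, 75], 0],
    [20, [1, 1, 95], 0],
    [20, [1, 1, 107], 0],
    [20, [1, 1, 112], 0],
    [20, [1, 1, 115], 0],
    [20, [1, 1, 115], 0]
  ]
}}

```text
t: 14.25
eef_pos: [0.4939, 0.1342, 0.0907]
tool_rot: [-0.0, 1.0, -0.011, 0.0]
contact_force: [0.1, -0.0, 0.0]
gripper_width: 0.299
```

```bash
python3 - <<'E'
from h import *
plan([.4929,.134,.085],-.022)
E
```

```text
t 14.25 pos [0.4939 0.1342 0.0907] yaw -0.022 tilt 0.0007 q7 -0.77 shift [-1.   0.2  5.7] roll -0.000 F [ 0.1 -0.   0. ] g 0.299
```

Call:
{"op": "arm_command", "data": {
  "series": [
    [20, [0, 0, 1.5], 0],
    [20, [0, 0, 3], 0],
    [20, [0, 0, 4], 0],
    [20, [0, 0, 5], 0],
    [20, [0, 0, 5.5], 0],
    [20, [0, 0, 6], 0],
    [20, [0, 0, 6], 0]
  ]
}}

```text
t: 15.12
eef_pos: [0.4936, 0.1344, 0.085]
tool_rot: [0.0, 1.0, -0.011, 0.0]
contact_force: [-2.4, -0.9, 8.3]
gripper_width: 0.298
```

```bash
python3 - <<'E'
from h import *
plan([.4929,.134,.085],-.022)
E
```

```text
t 15.12 pos [0.4936 0.1344 0.085 ] yaw -0.022 tilt 0.0005 q7 -0.78 shift [-0.7  0.4  0. ] roll 0.000 F [-2.4 -0.9  8.3] g 0.298
```

Call:
{"op": "arm_command", "data": {
  "series": [
    [20, [0, 0, -0.7], 0],
    [60, [0, 0, -1], 0],
    [80, [0, 0, -1], 0],
    [80, [0, 0, -1], 0],
    [80, [0, 0, -20], 0],
    [80, [0, 0, -50], 0],
    [80, [0, 0, -100], 0],
    [80, [0, 0, -120], 0]
  ]
}}

```text
t: 16.12
eef_pos: [0.4948, 0.1351, 0.2084]
tool_rot: [-0.001, 1.0, -0.011, 0.002]
contact_force: [-0.2, -0.7, -0.9]
gripper_width: 0.938
```

Call:
{"op": "arm_command", "data": {
  "series": [
    [80, [1, 40, 0], -0.03],
    [80, [4, 95, 0], -0.08],
    [80, [6, 150, 0], -0.14],
    [80, [8, 205, 0], -0.2],
    [80, [10, 260, 0], -0.24],
    [80, [12, 310, 3], -0.24],
    [80, [12, 340, 6], -0.24],
    [80, [12, 340, 6], -0.24]
  ]
}}

```text
t: 17.12
eef_pos: [0.4976, -0.2089, 0.1991]
tool_rot: [0.0, 0.994, 0.106, 0.0]
contact_force: [-0.6, 0.0, 0.3]
gripper_width: 0.939
```

```bash
python3 - <<'E'
from h import *
plan([.4983,-.2057,.0895],.2185)
m=camera_model("wrist"); im=read_camera("wrist"); 
for p in proj(m,[[.4983,-.2057,.1]]): cv2.circle(im,tuple(p.round().astype(int).tolist()),3,(255,255,255),1)
cv2.imwrite("pics/w9.png",im)
cv2.imwrite("pics/s9.png",cv2.resize(read_camera("scene")[100:340,150:420],None,fx=2.5,fy=2.5))
E
```

```text
t 17.12 pos [ 0.4976 -0.2089  0.1991] yaw 0.213 tilt 0.0008 q7 0.28 shift [  1.4  -3.1 109.6] roll -0.005 F [-0.6  0.   0.3] g 0.939
```

View pics/w9.png

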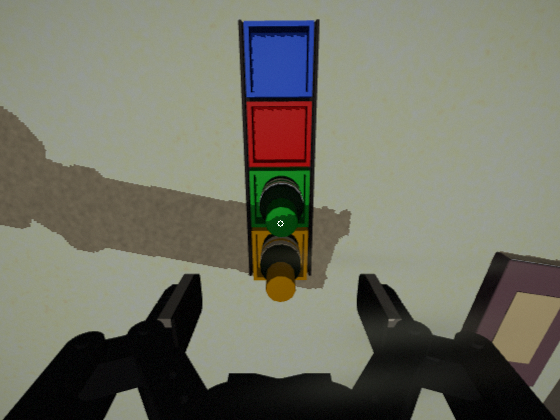

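View pics/s9.png

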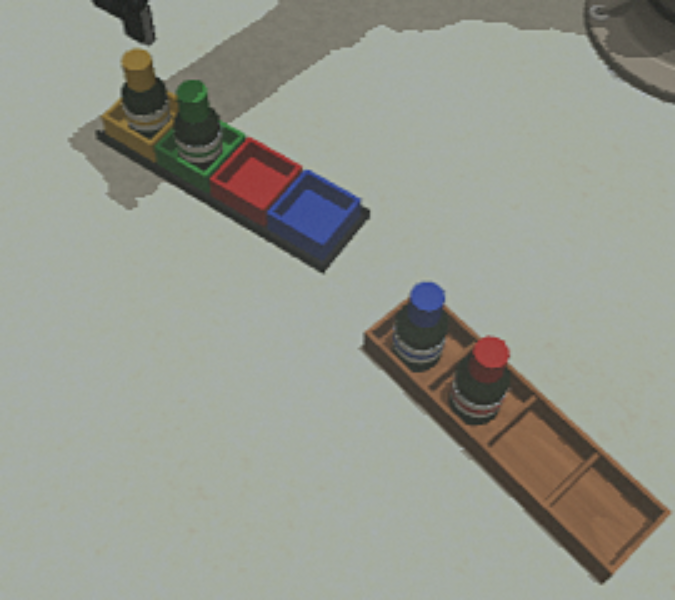

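Call:
{"op": "arm_command", "data": {
  "series": [
    [80, [1, -4, 35], -0.005],
    [80, [1, -4, 70], -0.005],
    [80, [1, -4, 95], -0.005],
    [80, [1, -4, 108], -0.005],
    [80, [1, -4, 109], -0.005],
    [20, [1, -4, 109], -0.005],
    [20, [1, -4, 109], -0.005],
    [20, [1, -4, 109], -0.005]
  ]
}}

```text
t: 18.23
eef_pos: [0.4985, -0.2021, 0.09]
tool_rot: [0.0, 0.994, 0.111, 0.0]
contact_force: [-6.0, -0.6, 16.6]
gripper_width: 0.306
```

Call:
{"op": "arm_command", "data": {
  "series": [
    [20, [0, 0, 0], 0],
    [20, [0, 0, 0], 0],
    [20, [0, 0, 0], 0],
    [20, [0, 0, 0], 0]
  ]
}}

```text
t: 18.73
eef_pos: [0.4985, -0.2022, 0.09]
tool_rot: [0.0, 0.994, 0.111, 0.0]
contact_force: [-2.2, 0.2, 6.0]
gripper_width: 0.3
```

```bash
python3 - <<'E'
from h import *
plan([.4983,-.2057,.0895],.2185)
plan([.4943,.2000,.0895],-.022)
E
```

```text
t 18.73 pos [ 0.4985 -0.2022  0.09  ] yaw 0.223 tilt 0.0010 q7 0.17 shift [-1.   3.4  0.5] roll 0.004 F [-2.2  0.2  6. ] g 0.3
t 18.73 pos [ 0.4985 -0.2022  0.09  ] yaw 0.223 tilt 0.0010 q7 0.17 shift [ 8.470e+01 -3.932e+02  3.000e-01] roll 0.245 F [-2.2  0.2  6. ] g 0.3
```

Call:
{"op": "arm_command", "data": {
  "series": [
    [20, [0, 0, -10], 0],
    [20, [0, 0, -25], 0],
    [20, [0, 0, -45], 0],
    [20, [0, 0, -65], 0],
    [20, [0, 0, -85], 0],
    [20, [0, 0, -105], 0],
    [20, [0, 0, -120], 0],
    [20, [0, 0, -120], 0]
  ]
}}

```text
t: 19.73
eef_pos: [0.4989, -0.2021, 0.2107]
tool_rot: [0.001, 0.994, 0.111, 0.001]
contact_force: [-0.5, -0.3, -0.7]
gripper_width: 0.302
```

Call:
{"op": "arm_command", "data": {
  "series": [
    [20, [5, -25, 0], 0.03],
    [20, [15, -70, 0], 0.07],
    [20, [26, -122, 0], 0.12],
    [20, [37, -174, 0], 0.17],
    [20, [48, -225, 0], 0.21],
    [20, [60, -277, 0], 0.245],
    [20, [71, -330, 0], 0.245],
    [20, [80, -370, 0], 0.245]
  ]
}}

```text
t: 20.72
eef_pos: [0.4935, 0.179, 0.2087]
tool_rot: [-0.0, 1.0, -0.01, -0.0]
contact_force: [0.1, -0.7, -1.2]
gripper_width: 0.304
```

```bash
python3 - <<'E'
from h import *
plan([.4943,.2035,.2],-.022)
E
```

```text
t 20.73 pos [0.4935 0.179  0.2087] yaw -0.020 tilt 0.0010 q7 -0.73 shift [  0.3 -24.5   8.7] roll 0.002 F [ 0.1 -0.7 -1.2] g 0.304
```

Call:
{"op": "arm_command", "data": {
  "series": [
    [20, [0.5, -15, 3], 0],
    [20, [0.5, -26, 8], 0],
    [20, [0.5, -26, 8], 0],
    [20, [0.5, -26, 8], 0]
  ]
}}

```text
t: 21.22
eef_pos: [0.4957, 0.201, 0.201]
tool_rot: [0.001, 1.0, -0.012, -0.0]
contact_force: [0.2, -0.1, -1.6]
gripper_width: 0.304
```

```bash
python3 - <<'E'
from h import *
plan([.4943,.2035,.084],-.022)
m=camera_model("wrist"); im=read_camera("wrist")
for y in(-.064,0,.064):
  for x in(-.034,.034):
    p=proj(m,[*row(RACK,y,x),.026])[0]
    cv2.circle(im,tuple(p.round().astype(int).tolist()),2,(255,255,255),1)
cv2.imwrite("pics/w10.png",im)
E
```

```text
t 21.23 pos [0.4957 0.201  0.201 ] yaw -0.024 tilt 0.0011 q7 -0.79 shift [ -1.4  -2.6 117. ] roll -0.002 F [ 0.2 -0.1 -1.6] g 0.304
```

View pics/w10.png

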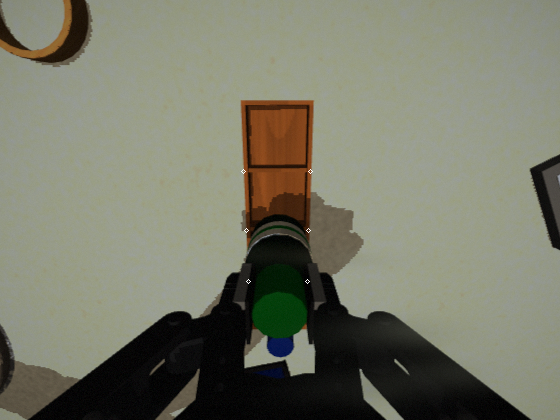

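Call:
{"op": "arm_command", "data": {
  "series": [
    [20, [-1, -1.5, 25], 0],
    [20, [-1, -1.5, 50], 0],
    [20, [-1, -1.5, 75], 0],
    [20, [-1, -1.5, 95], 0],
    [20, [-1, -1.5, 107], 0],
    [20, [-1, -1.5, 112], 0],
    [20, [-1, -1.5, 114], 0],
    [20, [-1, -1.5, 114], 0]
  ]
}}

```text
t: 22.28
eef_pos: [0.4949, 0.2043, 0.0878]
tool_rot: [-0.0, 1.0, -0.011, 0.0]
contact_force: [0.3, -0.4, -0.9]
gripper_width: 0.305
```

```bash
python3 - <<'E'
from h import *
plan([.4943,.2025,.084],-.022)
E
```

```text
t 22.27 pos [0.4949 0.2043 0.0878] yaw -0.022 tilt 0.0009 q7 -0.91 shift [-0.5  1.9  3.8] roll -0.000 F [ 0.3 -0.4 -0.9] g 0.305
```

Call:
{"op": "arm_command", "data": {
  "series": [
    [20, [0, 1.5, 1], 0],
    [20, [0, 1.5, 2], 0],
    [20, [0, 1.5, 3], 0],
    [20, [0, 1.5, 3.6], 0],
    [20, [0, 1.5, 4.3], 0],
    [20, [0, 1.5, 4.3], 0]
  ]
}}

```text
t: 23.02
eef_pos: [0.4946, 0.2029, 0.084]
tool_rot: [0.0, 1.0, -0.011, 0.0]
contact_force: [-3.1, -1.5, 10.6]
gripper_width: 0.302
```

```bash
python3 - <<'E'
from h import *
plan([.4943,.2025,.084],-.022)
E
```

```text
t 23.02 pos [0.4946 0.2029 0.084 ] yaw -0.022 tilt 0.0007 q7 -0.92 shift [-0.3  0.4  0. ] roll 0.000 F [-3.1 -1.5 10.6] g 0.302
```

Call:
{"op": "arm_command", "data": {
  "series": [
    [20, [0, 0, -0.7], 0],
    [60, [0, 0, -1], 0],
    [80, [0, 0, -1], 0],
    [80, [0, 0, -1], 0],
    [80, [0, 0, -20], 0],
    [80, [0, 0, -50], 0],
    [80, [0, 0, -100], 0],
    [80, [0, 0, -120], 0]
  ]
}}

```text
t: 24.02
eef_pos: [0.4956, 0.2038, 0.2071]
tool_rot: [-0.001, 1.0, -0.011, 0.002]
contact_force: [0.4, -0.0, -1.0]
gripper_width: 0.935
```

Call:
{"op": "arm_command", "data": {
  "series": [
    [80, [2, 40, 0], -0.03],
    [80, [5, 90, 0], -0.06],
    [80, [8, 145, 0], -0.1],
    [80, [12, 200, 0], -0.13],
    [80, [15, 255, 0], -0.16],
    [80, [18, 310, 0], -0.2],
    [80, [21, 360, 0], -0.22],
    [80, [23, 400, 0], -0.24]
  ]
}}

```text
t: 25.02
eef_pos: [0.5086, -0.2001, 0.2044]
tool_rot: [0.0, 0.994, 0.108, 0.001]
contact_force: [0.7, 0.6, 0.2]
gripper_width: 0.938
```

```bash
python3 - <<'E'
from h import *
plan([.5118,-.2674,.2],.2185)
E
```

```text
t 25.02 pos [ 0.5086 -0.2001  0.2044] yaw 0.217 tilt 0.0015 q7 0.25 shift [-11.4  66.4   4.5] roll -0.001 F [0.7 0.6 0.2] g 0.938
```

Call:
{"op": "arm_command", "data": {
  "series": [
    [80, [-6, 35, 0], 0],
    [80, [-11, 65, 4], 0],
    [80, [-11, 66, 4], 0],
    [80, [-11, 66, 4], 0],
    [80, [-11, 66, 4], 0]
  ]
}}

```text
t: 25.65
eef_pos: [0.5126, -0.2631, 0.1996]
tool_rot: [-0.0, 0.994, 0.11, 0.0]
contact_force: [-0.3, -0.7, -1.0]
gripper_width: 0.933
```

```bash
python3 - <<'E'
from h import *
plan([.5118,-.2674,.0895],.2185)
m=camera_model("wrist"); im=read_camera("wrist"); 
for p in proj(m,[[.5118,-.2674,.1]]): cv2.circle(im,tuple(p.round().astype(int).tolist()),3,(255,255,255),1)
cv2.imwrite("pics/w11.png",im)
E
```

```text
t 25.65 pos [ 0.5126 -0.2631  0.1996] yaw 0.220 tilt 0.0007 q7 0.35 shift [ -1.8   4.  110.1] roll 0.002 F [-0.3 -0.7 -1. ] g 0.933
```

View pics/w11.png

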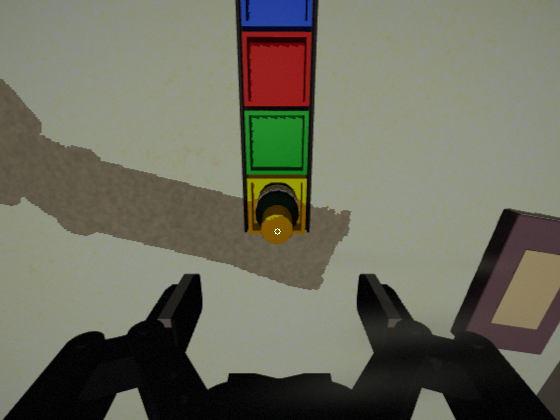

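Call:
{"op": "arm_command", "data": {
  "series": [
    [80, [-1.5, 2, 35], 0],
    [80, [-1.5, 2, 70], 0],
    [80, [-1.5, 2, 95], 0],
    [80, [-1.5, 2, 109], 0],
    [80, [-1.5, 2, 109], 0],
    [80, [-1.5, 2, 109], 0]
  ]
}}

```text
t: 26.45
eef_pos: [0.512, -0.2669, 0.0911]
tool_rot: [0.0, 0.994, 0.109, 0.001]
contact_force: [0.3, 1.2, -0.3]
gripper_width: 0.938
```

```bash
python3 - <<'E'
from h import *
plan([.5118,-.2674,.0895],.2185)
E
```

```text
t 26.45 pos [ 0.512  -0.2669  0.0911] yaw 0.218 tilt 0.0018 q7 0.27 shift [-0.3  0.4  1.6] roll -0.000 F [ 0.3  1.2 -0.3] g 0.938
```

Call:
{"op": "arm_command", "data": {
  "series": [
    [20, [0, 0, 1], 0],
    [20, [0, 0, 1], 0],
    [20, [0, 0, 1], 0],
    [20, [0, 0, 1], 0],
    [20, [0, 0, 1], 0],
    [20, [0, 0, 1], 0],
    [20, [0, 0, 1], 0]
  ]
}}

```text
t: 27.32
eef_pos: [0.5115, -0.2671, 0.0895]
tool_rot: [0.0, 0.994, 0.109, 0.0]
contact_force: [-1.1, -0.4, 5.9]
gripper_width: 0.304
```

```bash
python3 - <<'E'
from h import *
plan([.5118,-.2674,.0895],.2185)
plan([.4957,.2640,.0895],-.022)
E
```

```text
t 27.32 pos [ 0.5115 -0.2671  0.0895] yaw 0.218 tilt 0.0008 q7 0.27 shift [ 0.2  0.4 -0. ] roll -0.001 F [-1.1 -0.4  5.9] g 0.304
t 27.32 pos [ 0.5115 -0.2671  0.0895] yaw 0.218 tilt 0.0008 q7 0.27 shift [ 9.940e+01 -5.219e+02 -3.000e-01] roll 0.240 F [-1.1 -0.4  5.9] g 0.304
```

Call:
{"op": "arm_command", "data": {
  "series": [
    [20, [0, 0, -10], 0],
    [20, [0, 0, -25], 0],
    [20, [0, 0, -45], 0],
    [20, [0, 0, -65], 0],
    [20, [0, 0, -85], 0],
    [20, [0, 0, -105], 0],
    [20, [0, 0, -120], 0],
    [20, [0, 0, -120], 0]
  ]
}}

```text
t: 28.32
eef_pos: [0.5119, -0.2671, 0.2104]
tool_rot: [0.001, 0.994, 0.109, 0.001]
contact_force: [0.5, -0.5, -1.1]
gripper_width: 0.306
```

Call:
{"op": "arm_command", "data": {
  "series": [
    [20, [5, -25, 0], 0.02],
    [20, [13, -70, 0], 0.05],
    [20, [23, -120, 0], 0.08],
    [20, [33, -172, 0], 0.12],
    [20, [43, -224, 0], 0.15],
    [20, [53, -276, 0], 0.18],
    [20, [63, -328, 0], 0.21],
    [20, [73, -380, 0], 0.24]
  ]
}}

```text
t: 29.32
eef_pos: [0.4996, 0.1213, 0.2083]
tool_rot: [0.0, 1.0, -0.012, -0.001]
contact_force: [0.8, 0.3, -2.4]
gripper_width: 0.303
```

```bash
python3 - <<'E'
from h import *
plan([.4957,.2640,.2],-.022)
E
```

```text
t 29.32 pos [0.4996 0.1213 0.2083] yaw -0.023 tilt 0.0011 q7 -0.62 shift [  -7.2 -142.6    8.3] roll -0.001 F [ 0.8  0.3 -2.4] g 0.303
```

Call:
{"op": "arm_command", "data": {
  "series": [
    [20, [-2, -45, 0], 0],
    [20, [-4, -90, 0], 0],
    [20, [-6, -125, 0], 0],
    [20, [-6, -142, 5], 0],
    [20, [-6, -142, 8], 0],
    [20, [-6, -142, 8], 0],
    [20, [-6, -142, 8], 0]
  ]
}}

```text
t: 30.2
eef_pos: [0.4979, 0.2602, 0.2008]
tool_rot: [0.001, 1.0, -0.012, -0.0]
contact_force: [0.1, 0.5, -1.2]
gripper_width: 0.302
```

```bash
python3 - <<'E'
from h import *
plan([.4957,.2640,.0835],-.022)
m=camera_model("wrist"); im=read_camera("wrist")
for y in(.130,.064,0):
  for x in(-.034,.034):
    p=proj(m,[*row(RACK,y,x),.030 if y>.1 else .026])[0]
    cv2.circle(im,tuple(p.round().astype(int).tolist()),2,(255,255,255),1)
cv2.imwrite("pics/w12.png",im)
E
```

```text
t 30.2 pos [0.4979 0.2602 0.2008] yaw -0.024 tilt 0.0011 q7 -0.90 shift [ -2.2  -3.9 117.3] roll -0.002 F [ 0.1  0.5 -1.2] g 0.302
```

View pics/w12.png

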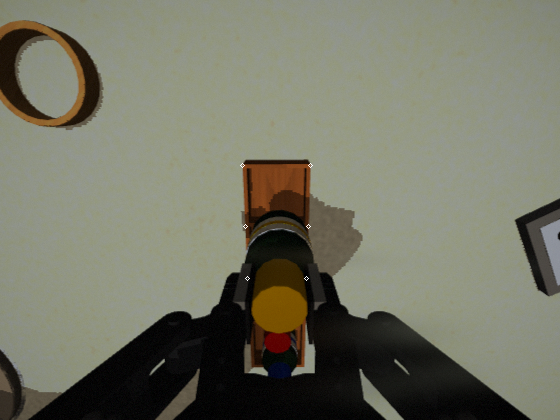

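Call:
{"op": "arm_command", "data": {
  "series": [
    [20, [-1.5, -3, 25], 0],
    [20, [-1.5, -3, 50], 0],
    [20, [-1.5, -3, 75], 0],
    [20, [-1.5, -3, 95], 0],
    [20, [-1.5, -3, 107], 0],
    [20, [-1.5, -3, 111], 0],
    [20, [-1.5, -3, 113], 0],
    [20, [-1.5, -3, 113], 0]
  ]
}}

```text
t: 31.25
eef_pos: [0.4963, 0.2653, 0.0885]
tool_rot: [-0.0, 1.0, -0.011, 0.0]
contact_force: [-0.5, 0.5, -1.1]
gripper_width: 0.303
```

```bash
python3 - <<'E'
from h import *
plan([.4957,.2645,.0835],-.022)
E
```

```text
t 31.25 pos [0.4963 0.2653 0.0885] yaw -0.022 tilt 0.0009 q7 -1.02 shift [-0.6  0.8  5. ] roll 0.000 F [-0.5  0.5 -1.1] g 0.303
```

Call:
{"op": "arm_command", "data": {
  "series": [
    [20, [0, 0, 1.5], 0],
    [20, [0, 0, 3], 0],
    [20, [0, 0, 4], 0],
    [20, [0, 0, 4.7], 0],
    [20, [0, 0, 5.4], 0],
    [20, [0, 0, 5.4], 0]
  ]
}}

```text
t: 32.0
eef_pos: [0.496, 0.2652, 0.0835]
tool_rot: [0.0, 1.0, -0.011, 0.0]
contact_force: [-2.6, -1.7, 8.0]
gripper_width: 0.301
```

```bash
python3 - <<'E'
from h import *
plan([.4957,.2645,.0835],-.022)
E
```

```text
t 32.0 pos [0.496  0.2652 0.0835] yaw -0.022 tilt 0.0006 q7 -1.03 shift [-0.3  0.7 -0. ] roll -0.000 F [-2.6 -1.7  8. ] g 0.301
```

Contact felt; release and rise, then back off toward the robot's right for a clear view.

Call:
{"op": "arm_command", "data": {
  "series": [
    [20, [0, 0, -0.7], 0],
    [60, [0, 0, -1], 0],
    [80, [0, 0, -1], 0],
    [80, [0, 0, -1], 0],
    [80, [0, 0, -20], 0],
    [80, [0, 0, -50], 0],
    [80, [0, 0, -100], 0],
    [80, [0, 0, -130], 0]
  ]
}}

```text
t: 33.0
eef_pos: [0.4965, 0.266, 0.2164]
tool_rot: [-0.001, 1.0, -0.011, 0.002]
contact_force: [-0.6, 0.2, -0.1]
gripper_width: 0.936
```

Call:
{"op": "arm_command", "data": {
  "series": [
    [80, [0, 40, 0], 0],
    [80, [0, 90, -10], 0],
    [80, [0, 145, -20], 0],
    [80, [0, 200, -30], 0],
    [80, [0, 255, -30], 0],
    [80, [0, 310, -30], 0],
    [80, [0, 365, -30], 0],
    [80, [0, 400, -30], 0]
  ]
}}

```text
t: 34.0
eef_pos: [0.4868, -0.1376, 0.2439]
tool_rot: [0.0, 1.0, -0.012, 0.001]
contact_force: [-1.1, 0.3, 0.5]
gripper_width: 0.938
```

```bash
python3 - <<'E'
from h import *
im=read_camera("scene"); cv2.imwrite("pics/s13.png",cv2.resize(im[100:340,150:420],None,fx=2.5,fy=2.5))
t=read_camera("top"); cv2.imwrite("pics/t13.png",t)
o=status.get_obs(); print(o["t"],o["eef_pos"])
m=camera_model("scene"); f=im
H,S,V=cv2.split(cv2.cvtColor(f,cv2.COLOR_BGR2HSV)); hh=H.astype(int); hh[hh>170]-=180
c0,a=RACK
for name,lo,hi in(("blue",100,130),("red",-6,6),("green",45,75),("yellow",18,36)):
    mk=((hh>=lo)&(hh<=hi)&(S>(150 if name=="yellow" else 120))&(V>60)).astype(np.uint8)*255
    mk[:200]=0; mk[345:]=0; mk[:,:285]=0; mk[:,:]=mk; mk[:,430:]=0
    k,lab,st,ce=cv2.connectedComponentsWithStats(mk)
    for s,c in zip(st[1:],ce[1:]):
        if s[4]>30:
            P=cast(m,c,.094)[0,:2]-c0; print(name,s.tolist(),"rack xy",np.round([np.cos(a)*P[0]+np.sin(a)*P[1],-np.sin(a)*P[0]+np.cos(a)*P[1]],4))
E
```

```text
34.1 [ 0.48663709 -0.13945745  0.24356385]
blue [314, 213, 14, 11, 120] rack xy [ 0.0029 -0.0981]
red [339, 235, 15, 13, 142] rack xy [ 0.0017 -0.0336]
```

View pics/s13.png

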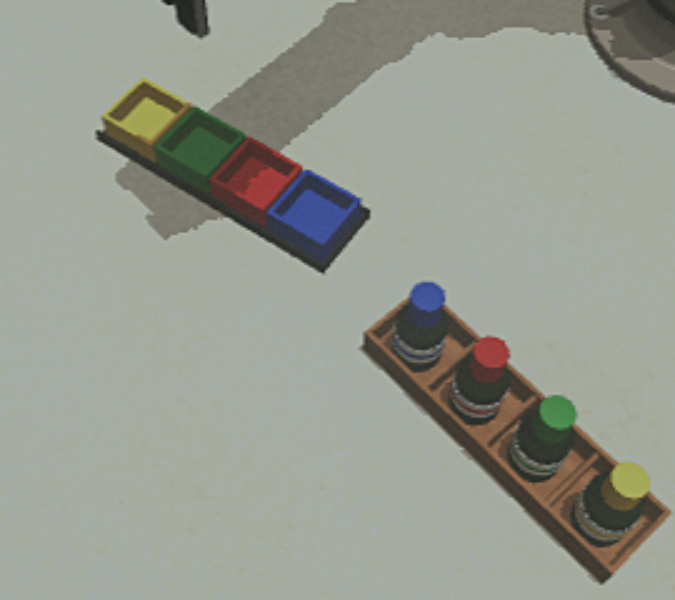

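View pics/t13.png

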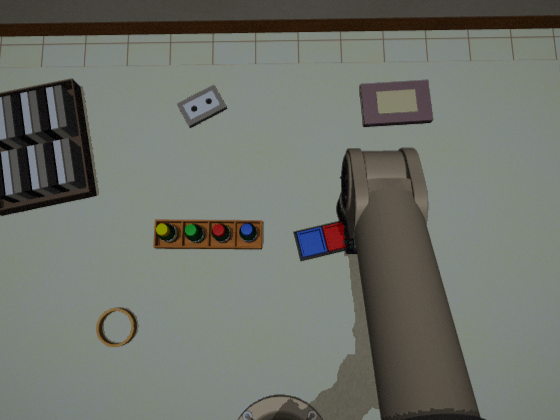

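```bash
python3 - <<'E'
from h import *
m=camera_model("scene"); c0,a=RACK
for n,uv in(("green",(372.7,264.3)),("yellow",(401.6,292.3))):
    P=cast(m,uv,.094)[0,:2]-c0; print(n,np.round([np.cos(a)*P[0]+np.sin(a)*P[1],-np.sin(a)*P[0]+np.cos(a)*P[1]],4))
t=cv2.imread("pics/t13.png"); m=camera_model("top")
S=cv2.cvtColor(t,cv2.COLOR_BGR2HSV)
for n,uv in(("blue",(246,230)),("red",(219.5,230)),("green",(192.5,230)),("yellow",(163.5,230.5))):
    P=cast(m,uv,.094)[0,:2]-c0; print(n,np.round([np.cos(a)*P[0]+np.sin(a)*P[1],-np.sin(a)*P[0]+np.cos(a)*P[1]],4))
E
```

```text
green [0.0003 0.0298]
yellow [0.0023 0.0964]
blue [ 0.0012 -0.0962]
red [ 0.0008 -0.0356]
green [0.0003 0.0261]
yellow [-0.0014  0.0924]
```

All are within about 6 mm of their targets, against the 13 mm allowed, and standing. I'm handing in.

```bash
python3 -c "
from station import bot,status
print(bot.hand_in()); o=status.get_obs(); print(o['t'],o['contact_force'])"
```

```text
the job is handed in; nothing more can be done
None
the job is handed in; nothing more can be done
```

All four bottles are in the rack in reverse order, and the job is handed in. From the robot's right to left they stand blue, red, green, yellow; on the tray blue had been leftmost. I lowered each one until the force reading showed contact with the floor (about 8–11 N), then released it.

The last scene and top pictures show all four upright and the gripper clear of them. The book, cassette and ring look to be where they were, though I judged that by eye.

| Bottle | Compartment centre along the rack (mm) | Scene view along the rack (mm) | Top view along the rack (mm) |
|---|---|---|---|
| Blue | -96 | -98 | -96 |
| Red | -32 | -34 | -36 |
| Green | +32 | +30 | +26 |
| Yellow | +96 | +96 | +92 |

- **Position:** each bottle is within 6 mm of its compartment centre along the rack and 3 mm across it, against the 13 mm allowed.
- **Agreement between views:** the two views differ by up to 4 mm. The top-view pixels, and the green and yellow ones in the scene view, were read by hand because the colour mask missed those two caps.
- **Rack end:** before the last placement, the wrist view put the rack's far end about 4 mm beyond my estimate, so the yellow bottle could be off by a few millimetres more.
- **Time:** it took about 34 s of the 120 s allowed.

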